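# Load the descaling ball and raise the steam cleaner's telescopic handle

### The arm

A 6-joint arm with a two-finger parallel gripper is mounted at the origin on the work surface. World frame = base frame: x ahead of the robot, y to its left, z up, the work surface at z = 0. Lengths are in mm, angles in degrees, forces in N, time in s.
With the tool pointing down it reaches from about 300 to 850 mm from the base axis. Payload 4.2 kg.
Tool frame: the origin (TCP) lies between the finger pads; the fingertips stand 22 mm ahead of it and the grasp point (between the pads) lies 3 mm ahead of it; z points along the fingers, y is the direction in which the jaws open and shut (so a half turn about z gives the same grasp; the last joint's range is limited). The gripper opens to 91 mm and grips with 3 to 60 N. Pads are 32 mm wide; open, the fingers measure 118 mm over their backs; the gripper's body (76 mm by 178 mm) begins 60 mm behind the grasp point.
Start: joints at [75.459, 18.312, 89.639, -0, 72.044, -1.146], TCP at [133.214, 559.37, 235.976] pointing down, gripper open.
Joint ranges: [-177.97, 177.97], [-48.28, 115.42], [12.27, 149.76], [-77.06, 257.06], [2.81, 150.46], [-146.56, 146.56]. Speed limits (degrees/s): [147.25, 147.25, 180, 180, 180, 180].

### API

Orientations are given as [roll, pitch, yaw] about the fixed x, y, z axes, in that order (R = Rz(yaw) Ry(pitch) Rx(roll)).
In Python, from workcell import * gives the robot as it stands.
- The arm moves only by the shell command python3 -m jog 'ROWS' [OPENING] [FORCE]. ROWS is text: rows parted by semicolons, each of 6 numbers parted by spaces: the shift along the tool's x, y, z in units of 0.5 m (1.0 is 0.5 m), then the turn, a rotation vector about the tool's x, y, z in units of pi/2 rad (1.0 is pi/2 rad). A call has 1 to 20 rows; each row is the pose to reach, as a shift and turn from the pose measured when the call began, along the tool's axes at that moment; what a row does not reach only later rows make up. A row lasts 1/12 s, in which the tool goes at most 41.7 mm and 7.16 degrees, less where a joint would pass 70% of its speed; a pose out of reach is approached as far as the arm can. A call with a number of a shift or a turn outside -1 to 1 is refused whole. A call with a gripper value outside its range is refused whole. OPENING is the opening, from -1 (shut) to 1 (fully open), set as the call begins (- or left out, the last holds). The fingers move at their own pace and stop on an object; FORCE is the grip in N (left out, the last holds). Time passes only in rows, so rows that repeat a pose let the fingers close. It gives the time, the measured TCP pose, the force and the opening at its end, in the units of the state.
- state(): the state, without advancing time (a new reading comes with each control period).
- grab_frame(name): name is "scene" or "side" or "wrist"; returns the picture (420x560x3 uint8, red, green, blue); there is no depth.
- calibration(name): a dict with "mtx" (3x3 intrinsics, pixels), "rvec" (rotation vector, rad) and "tvec" (3), from world to camera coordinates, as OpenCV has them. Camera axes: x right, y down, z forward; pixel columns grow to the right and rows downward; lengths in mm; the calibration is good to about 2 mm. A picture is of the moment at which its call begins: read the wrist's pose just before it. calibration takes no time and is no camera call; for the wrist camera it gives the pose at the moment of the call.
- job_done(): hands the job in, once; it reports no verdict.
Trained networks look in the newest picture that a camera, given by its name, has taken for a name from the list of things; names that differ only in an ending like _2 or _b are one class to them, and where a whole thing is asked for, a point or a joint stands for the part that bears it (a point fixed in the world has none). Each returns a list of dicts, best first, with "confidence" (0 to 1); they miss things now and then, are a little off and sometimes report something else, mostly with a low value. They report only what shows in the picture. A call takes as long as a camera call. They do not tell look-alikes from the thing itself.
- spot_in(query, camera): "rect" ([left, top, right, bottom] in pixels, round what is visible of it).
- tip_of(query, camera): "location" ([column, row] in pixels: a listed point, or the origin of a listed thing).
The state is a dict: "time_s": time; "qpos": joint angles; "qvel": joint speeds; "effort": joint torques, N m; "ee_pos": TCP position; "ee_rot": TCP orientation; "force": force on the tool from outside, world axes, zero at the start; "torque": the same for the moment, N m; "gripper_width": finger opening in mm.
Only numpy, scipy, OpenCV 4.12 (cv2) and the standard library are available. Lean on these libraries where they do the work, as an engineer would, in place of code of your own. Each camera call takes 0.05 s, during which the arm holds its last target. There are 200 camera calls.

### The job

Get the steam cleaner ready to be wheeled off the test bench: lower the blue descaling ball gently to the bottom of the cleaner's deep round tank well and let go of it there, without dropping or ramming it. Then squeeze the orange catch button on the black telescopic handle and, keeping it squeezed, pull the handle straight up past its first stop to the second stop at the top of its travel. Finish while still gripping the handle and holding it fully raised (it sinks if let go), and leave the bottle, the black cap and the screwdriver alone.

Things in the scene. Friction and masses are not known exactly. Their poses are not given: they have to be found in the camera images.
- cleaner: yellow steam cleaner with black bumper and wheels, fixed to the bench, 220 x 300 mm (its x and y; 247 x 331 over bumper, front dial and wheels), flat top deck 120 mm above the bench. Origin: centre of the underside; z up. The tank well is in its +y half, the handle in its -y half, 90 mm from the centre
- well_mouth (a point): centre of the open mouth of the round tank well, level with the deck; the well is 136 mm across with straight walls, 65 mm deep
- well_floor (a point): centre of the well's flat floor, 65 mm below the mouth. The ball is down when its centre is 24 mm above this; it may then roll about on the floor
- stand: fixed grey ring stand under the ball at the start; origin at the centre of its underside. Foot 56 mm across and 4 mm high, tapering to 36 mm across from 8 mm up, 22 mm high in all
- ball: blue hard plastic descaling ball, 48 mm across, about 70 g (50 to 100 g), loose, resting in the ring stand with its centre 41 to 42 mm above the bench
- ball_center (a point): centre of the blue ball (24 mm radius)
- handle (a joint): height of the telescopic handle, m: 0 fully down (start), about 0.05 first stop, 0.100 second stop (solid end of travel). It slides straight up; weighs about 0.3 kg, 1 N friction. With the catch button out it is locked at 0 (2 mm play). If the button is let out on the way the catch drags or pops in: it locks at the first stop. At the second stop nothing catches it: let go, the handle drops back some 30 mm, to about 0.070
- handle_grip (a point): centre of the handle's black cross grip, which moves up with the handle: a bar 130 mm along the cleaner's x, 34 mm across (cleaner's y), 30 mm high, 45 mm above the deck when down (its underside 30 mm above the deck), carried by two 12 mm steel rods 45 mm either side of the middle along x. Axes as the cleaner's. Pinched across y in the middle from above, one finger lies on the button, the other on the bar's plain side
- catch_button (a joint): how far the orange catch button is squeezed in, m: 0 out, 0.007 fully in; the catch is free from about 0.0045. Its spring starts at 2.4 N and takes 6.6 N fully in; it springs out when let go
- button_face (a point): centre of the outer face of the orange catch button, in the middle of the grip's -y side (cleaner's y): 32 mm along x, 20 mm high, standing 9 mm out of the bar (2 mm when fully in); it is pressed towards the cleaner's +y. Across bar and button: 43 mm out, 36 mm fully in
- oil: amber bottle, 52 mm across, 130 mm high, standing on the bench; leave alone; origin under its centre
- cap: black round cap, 52 mm across, 42 mm high, on the bench; leave alone; origin under its centre
- driver: screwdriver with red handle, 170 mm long, lying on the bench; leave alone
There are look-alikes about, which are no part of the job. There is more than one size of the ball; the job needs the smallest.

How it is judged (in metres and radians):
On the way, in this order (a step that is already met when the one before it is completed fails the run):
1. the ball lies on the floor of the tank well, let go (horizontal distance between ball_center and well_floor below 0.05 m and z of ball_center in the frame of cleaner below 0.09 m and contact force between the fingers and ball below 0.1 N and linear speed of ball below 0.4 m/s), for 0.1 s.
2. the catch button is squeezed in while the handle is still below its first stop (value of joint catch_button above 0.004 m and value of joint handle below 0.045 m), for 0.05 s.
At the end, for the whole second after the job is handed in: the ball is in the tank well (centre within 50 mm of the well's axis and below 90 mm above the bench) and the fingers grip the handle (over 2 N) and hold it within 8 mm of its second stop (joint above 0.092) (horizontal distance between ball_center and well_floor below 0.05 m and z of ball_center in the frame of cleaner below 0.09 m and value of joint handle above 0.092 m and contact force between the fingers and handle above 2 N); the arm keeps its last pose, push and grip.
It fails at once if the ball is dropped (falls faster than 0.6 m/s out of the fingers, a fall of about 18 mm) (linear speed of ball above 0.6 m/s and contact force between the fingers and ball below 0.05 N).
It fails at once if the ball is rammed against the cleaner (over 30 N) (contact force between ball and cleaner above 30 N).
It fails at once if the bottle is disturbed (moved over 30 mm) (distance of oil from where it was at the start of the episode above 0.03 m).
It fails at once if the black cap is disturbed (moved over 30 mm) (distance of cap from where it was at the start of the episode above 0.03 m).
It fails at once if the screwdriver is disturbed (moved over 30 mm) (distance of driver from where it was at the start of the episode above 0.03 m).
It also fails if it takes over 53 s, if anything falls off the work surface, if the arm or the gripper's body presses on something with over 40 N, if the wrist force passes 120 N, or if a joint passes its speed limit or range.

## Working session

There is one attempt and no reset: what is moved stays moved. The work goes in short steps, Python scripts to look and compute and a shell command to move; the robot and the scene stay as the last step left them, time stands still between calls to the robot, and variables do not carry over. Pictures are saved under pics/ and viewed, about 8 in all and at most 12, crops included, and the job is handed in when it is done.

```bash
mkdir -p pics; cat > h.py <<'E'
from workcell import *
import numpy as np, cv2
from scipy.spatial.transform import Rotation as Ro
def snap(n,f):
    im=grab_frame(n); cv2.imwrite('pics/'+f,im[:,:,::-1]); return im
def ray(cal,px):
    K=np.array(cal['mtx'],float);R=cv2.Rodrigues(np.array(cal['rvec'],float))[0];t=np.array(cal['tvec'],float).ravel()
    p=cv2.undistortPoints(np.array([[px]],float),K,None)[0,0]
    return -R.T@t, R.T@np.array([p[0],p[1],1.])
def onz(cal,px,z):
    o,d=ray(cal,px); return o+d*(z-o[2])/d[2]
def proj(cal,P):
    return cv2.projectPoints(np.array([P],float),np.array(cal['rvec'],float),np.array(cal['tvec'],float),np.array(cal['mtx'],float),None)[0].ravel()
def tri(obs):
    A=np.zeros((3,3));b=np.zeros(3)
    for c,p in obs:
        o,d=ray(c,p);d/=np.linalg.norm(d);M=np.eye(3)-np.outer(d,d);A+=M;b+=M@o
    return np.linalg.solve(A,b)
E
python3 - <<'E'
from h import *
np.set_printoptions(precision=1,suppress=True)
a=[snap(n,n+'0.png') for n in('scene','side')]
for n in('scene','side'):
    for q in('ball_center','well_mouth','well_floor','handle_grip','button_face','cleaner','stand','oil','cap','driver'):
        print(n,q,[(np.round(r['location']),round(r['confidence'],2)) for r in tip_of(q,n)[:4]])
print(state())
E
```

```text
scene ball_center [(array([163., 272.]), 0.87), (array([245., 226.]), 0.86), (array([208., 249.]), 0.54)]
scene well_mouth [(array([392., 206.]), 0.63)]
scene well_floor [(array([388., 231.]), 0.89)]
scene handle_grip [(array([329., 208.]), 0.88)]
scene button_face [(array([321., 210.]), 0.47)]
scene cleaner [(array([358., 258.]), 0.69)]
scene stand [(array([213., 257.]), 0.7)]
scene oil [(array([204., 318.]), 0.61)]
scene cap [(array([250., 309.]), 0.77), (array([392., 208.]), 0.36)]
scene driver [(array([120., 302.]), 0.71)]
side ball_center [(array([277., 294.]), 0.91), (array([222., 278.]), 0.66)]
side well_mouth [(array([234., 170.]), 0.93), (array([274., 311.]), 0.23), (array([279., 293.]), 0.21)]
side well_floor []
side handle_grip [(array([264., 173.]), 0.93)]
side button_face [(array([269., 182.]), 0.48)]
side cleaner []
side stand [(array([274., 311.]), 0.8)]
side oil [(array([359., 297.]), 0.8), (array([339., 270.]), 0.74)]
side cap [(array([339., 271.]), 0.69)]
side driver [(array([371., 374.]), 0.9), (array([235., 193.]), 0.65)]
{'time_s': 1.1, 'qpos': array([75.5, 18.3, 89.6, -0. , 72. , -1.1]), 'qvel': array([ 0. ,  0. , -0. , -0.1, -0.1, -0. ]), 'effort': array([ -0. , -41.2, -23.2,   0.1,   0. ,  -0. ]), 'ee_pos': array([133.2, 559.3, 236. ]), 'ee_rot': array([180. ,   0. , 166.6]), 'force': array([ 0.1, -0.3, -0.3]), 'torque': array([0., 0., 0.]), 'gripper_width': 90.84929764155245}
```

View pics/scene0.png

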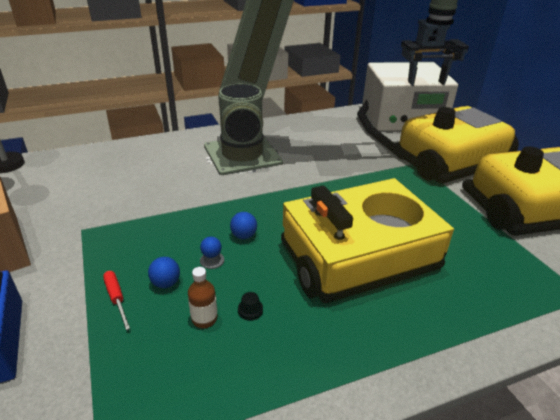

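View pics/side0.png

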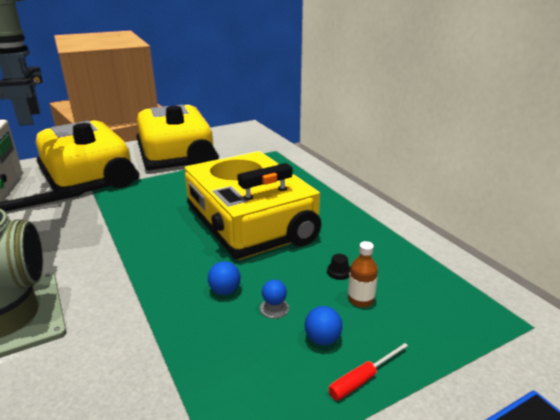

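Three blue balls can be mistaken for the target in the scene view: (163,272) large, (245,226) large and (210,248) small in the grey ring stand. I choose the small one, which is at (275,293) in the side view. The cleaner to use is the one on the green mat, at (360,240). The two yellow ones behind are look-alikes.

```bash
python3 - <<'E'
from h import *
np.set_printoptions(precision=1,suppress=True)
cs,cd=calibration('scene'),calibration('side')
print('ball',tri([(cs,(209,248)),(cd,(275,293))]), onz(cs,(209,248),41.5),onz(cd,(275,293),41.5))
print('mouth',tri([(cs,(392,206)),(cd,(234,170))]),onz(cs,(392,206),120),onz(cd,(234,170),120))
print('floor',onz(cs,(388,231),55))
print('grip',tri([(cs,(329,208)),(cd,(264,173))]),onz(cs,(329,208),165),onz(cd,(264,173),165))
print('btn',onz(cs,(321,210),165),onz(cd,(269,180),165))
print('bigballs',onz(cs,(163,272),33),onz(cs,(245,226),33),onz(cd,(222,278),33))
for q,p in dict(oil=(204,318),cap=(250,309),driver=(120,302),stand=(213,257)).items(): print(q,onz(cs,p,0))
im=cv2.imread('pics/scene0.png')[215:300,135:275]
im2=cv2.imread('pics/side0.png')[150:330,180:400]
a=cv2.resize(im,(560,340),interpolation=3);b=cv2.resize(im2,None,fx=340/180,fy=340/180)[:,:239] 
cv2.imwrite('pics/crop1.png',np.hstack([a,b]))
E
```

```text
ball [ 467.2 -225.3   40. ] [ 469.1 -225.7   41.5] [ 466.4 -226.9   41.5]
mouth [563.6 177.5 119.1] [560.2 181.3 120. ] [561.2 167.6 120. ]
floor [568.2 178.   55. ]
grip [571.8  14.2 166.7] [575.   10.8 165. ] [575.4  25.9 165. ]
btn [575.8  -7.9 165. ] [568.  -12.5 165. ]
bigballs [ 502.7 -335.6   33. ] [ 408.3 -121.1   33. ] [ 400.4 -125.1   33. ]
oil [ 628.6 -279.9    0. ]
cap [ 637.9 -185.7    0. ]
driver [ 526.  -432.8    0. ]
stand [ 455.  -215.6    0. ]
```

View pics/crop1.png

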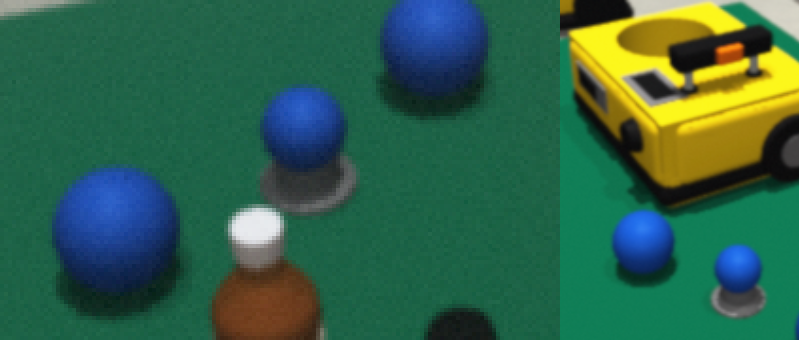

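The crop confirms it: the small ball sits in the ring stand at crop (303,128), and the larger ones lie loose on the mat. I'm heading above it.

```bash
python3 -m jog '-.56 -.646 0 0 0 .53;-.56 -.646 0 0 0 .53;-.56 -.646 0 0 0 .53;-.56 -.646 0 0 0 .53;-.56 -.646 0 0 0 .53;-.56 -.646 0 0 0 .53;-.56 -.646 0 0 0 .53;-.56 -.646 0 0 0 .53;-.56 -.646 0 0 0 .53;-.56 -.646 0 0 0 .53;-.56 -.646 0 0 0 .53;-.56 -.646 0 0 0 .53' 1 10
```

```text
time_s: 2.1
ee_pos: [331.8, 177.9, 236.2]
ee_rot: [180.0, 0.0, 118.6]
force: [-0.4, 0.9, 0.6]
gripper_width: 91.0
```

```bash
python3 -m jog '-.837 -.149 0 0 0 0;-.837 -.149 0 0 0 0;-.837 -.149 0 0 0 0;-.837 -.149 0 0 0 0;-.837 -.149 0 0 0 0;-.837 -.149 0 0 0 0;-.837 -.149 0 0 0 0;-.837 -.149 0 0 0 0;-.837 -.149 0 0 0 0;-.837 -.149 .1 0 0 0;-.837 -.149 .1 0 0 0;-.837 -.149 .1 0 0 0;-.837 -.149 .1 0 0 0' 
cat > to.py <<'E'
from h import *
import sys
def to(P,yaw=None):
    s=state();R=Ro.from_euler('xyz',s['ee_rot'],degrees=True);d=R.inv().apply(np.array(P)-s['ee_pos'])/500
    print('pose',np.round(s['ee_pos'],1),np.round(s['ee_rot'],1),'rows',np.round(d,4), '' if yaw is None else np.round((R.inv()*Ro.from_euler('xyz',[180,0,yaw],degrees=True)).as_rotvec()/(np.pi/2),4))
E
python3 - <<'E'
from to import *
c=calibration('wrist');im=snap('wrist','w1.png')
for r in tip_of('ball_center','wrist')[:4]: print(r['location'],r['confidence'],onz(c,r['location'],41.5))
hsv=cv2.cvtColor(im,cv2.COLOR_RGB2HSV);m=cv2.inRange(hsv,(105,120,50),(130,255,255))
n,_,st,ce=cv2.connectedComponentsWithStats(m)
for i in range(1,n):
    if st[i,4]>150: print(st[i],ce[i],onz(c,ce[i],41.5))
to([467,-225,80])
E
```

```text
time_s: 3.18
ee_pos: [466.7, -224.4, 185.0]
ee_rot: [-180.0, -0.2, 118.5]
force: [-0.3, -0.1, 1.2]
gripper_width: 91.3
[265.9, 295.4] 0.9 [ 498.6544692  -330.34603137   41.5       ]
[284.9, 200.6] 0.86 [ 464.37570269 -222.44176412   41.5       ]
[275.6, 78.1] 0.84 [ 401.754489   -125.09336313   41.5       ]
[ 242   38   70   78 4235] [276.46399055  76.43211334] [ 401.78676012 -123.48581611   41.5       ]
[ 263  178   46   46 1657] [285.49426675 200.14484007] [ 464.67811551 -221.7276328    41.5       ]
[240 268  55  25 990] [267.36868687 281.47272727] [ 491.87546814 -313.78146992   41.5       ]
[248 318  39   9 232] [266.77155172 320.9137931 ] [ 515.27884563 -360.08633736   41.5       ]
pose [ 467.2 -223.8  187. ] [179.9   0.  118.7] rows [-0.0017 -0.0018  0.214 ]
```

View pics/w1.png

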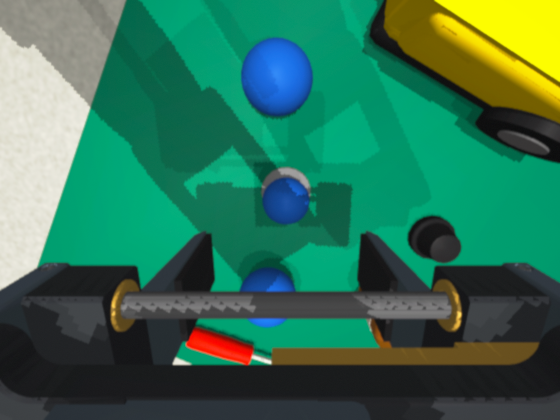

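The picture shows the small ball at (285,200), midway between the fingers (about 190 to 380). The big balls at (277,77) and (267,295) are clear of the jaws. I'm descending.

```bash
python3 -m jog '.0044 -.0026 .07 0 0 0;.0044 -.0026 .14 0 0 0;.0044 -.0026 .2 0 0 0;.0044 -.0026 .24 0 0 0;.0044 -.0026 .27 0 0 0;.0044 -.0026 .283 0 0 0;.0044 -.0026 .283 0 0 0;.0044 -.0026 .283 0 0 0'; python3 -m jog '0 0 0 0 0 0;0 0 0 0 0 0;0 0 0 0 0 0;0 0 0 0 0 0;0 0 0 0 0 0;0 0 0 0 0 0;0 0 0 0 0 0;0 0 0 0 0 0' -1 10
```

```text
time_s: 3.95
ee_pos: [466.2, -222.1, 46.8]
ee_rot: [179.8, 0.1, 118.7]
force: [0.4, 0.4, -0.2]
gripper_width: 91.5
time_s: 4.62
ee_pos: [465.8, -222.2, 46.8]
ee_rot: [179.9, 0.1, 118.7]
force: [-1.8, -0.5, 0.9]
gripper_width: 47.7
```

```bash
python3 -m jog '0 0 -.03 0 0 0;0 0 -.08 0 0 0;0 0 -.15 0 0 0;0 0 -.22 0 0 0;0 0 -.29 0 0 0;0 0 -.35 0 0 0;0 0 -.39 0 0 0;0 0 -.4 0 0 0;0 0 -.4 0 0 0' - 15; python3 -m jog '.03 .03 0 0 0 0;.08 .075 0 0 0 0;.13 .12 0 0 0 0;.18 .165 0 0 0 0;.23 .21 0 0 0 0;.28 .255 0 0 0 0;.33 .3 0 0 0 0;.38 .345 0 0 0 0;.43 .39 0 0 0 0;.48 .435 0 0 0 0;.53 .485 0 0 0 0;.57 .525 0 0 0 0;.6 .55 0 0 0 0;.608 .557 0 0 0 0;.608 .557 0 0 0 0;.608 .557 0 0 0 0'
python3 - <<'E'
from to import *
c=calibration('wrist');im=snap('wrist','w2.png')
for q,z in (('well_mouth',120),('well_floor',55),('handle_grip',165),('button_face',165),('ball_center',215)):
  for n in('wrist','scene','side'):
    if n!='wrist' and q=='well_mouth': grab_frame(n)
    cc=c if n=='wrist' else calibration(n)
    for r in tip_of(q,n)[:2]: print(q,n,np.round(r['location']),round(r['confidence'],2),np.round(onz(cc,r['location'],z),1))
to([565,178,90])
E
```

```text
time_s: 5.37
ee_pos: [465.8, -222.3, 247.9]
ee_rot: [179.8, 0.2, 118.7]
force: [0.1, -0.1, -1.8]
gripper_width: 47.0
time_s: 6.7
ee_pos: [563.1, 177.4, 245.8]
ee_rot: [180.0, 0.2, 118.8]
force: [-0.0, 0.2, -0.1]
gripper_width: 47.4
well_mouth wrist [286. 210.] 0.57 [564.4 174.7 120. ]
well_mouth scene [393. 208.] 0.87 [569.4 177.8 120. ]
well_mouth side [236. 169.] 0.58 [567.6 171.9 120. ]
well_floor wrist [286. 194.] 0.98 [564.6 173.9  55. ]
well_floor scene [388. 231.] 0.88 [567.3 178.6  55. ]
well_floor side [233. 192.] 0.81 [558.2 173.2  55. ]
handle_grip wrist [120. 363.] 0.62 [491.2 -25.6 165. ]
handle_grip scene [331. 208.] 0.91 [575.2  14.6 165. ]
handle_grip side [266. 174.] 0.64 [576.   18.1 165. ]
button_face scene [324. 208.] 0.57 [5.713e+02 4.000e-01 1.650e+02]
button_face side [272. 180.] 0.56 [572.4 -17.9 165. ]
ball_center wrist [ 85. 316.] 0.83 [462.3  62.  215. ]
ball_center wrist [284. 268.] 0.67 [568.8 164.6 215. ]
ball_center scene [166. 271.] 0.9 [ 704.9 -342.4  215. ]
ball_center scene [242. 225.] 0.9 [ 633.  -195.3  215. ]
ball_center side [322. 325.] 0.64 [ 387.5 -492.6  215. ]
ball_center side [223. 277.] 0.63 [ 321.1 -348.2  215. ]
pose [563.8 178.2 247.6] [179.8   0.3 118.7] rows [-1.000e-04  7.000e-04  3.153e-01]
```

View pics/w2.png

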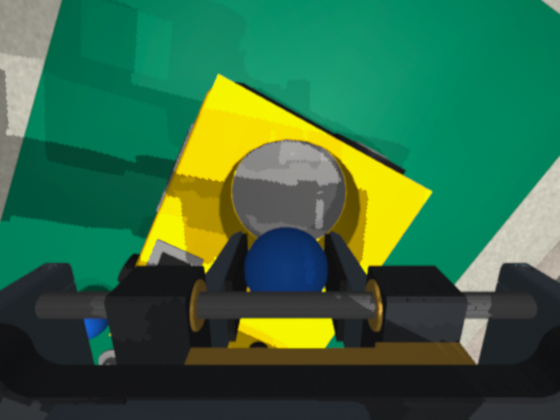

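The well is at (287,190), straight below the held ball. I'll shift by about 3 mm and lower the ball.

```bash
python3 -m jog '-.007 0 .02 0 0 0;-.007 0 .06 0 0 0;-.007 0 .11 0 0 0;-.007 0 .16 0 0 0;-.007 0 .2 0 0 0;-.007 0 .24 0 0 0;-.007 0 .27 0 0 0;-.007 0 .29 0 0 0;-.007 0 .3 0 0 0;-.007 0 .308 0 0 0;-.007 0 .31 0 0 0;-.007 0 .31 0 0 0;-.007 0 .31 0 0 0'; python3 -m jog '0 0 .003 0 0 0;0 0 .006 0 0 0;0 0 .006 0 0 0'; python3 -c "
from to import *
for i in range(3): grab_frame('scene');s=state();print(s['ee_pos'],s['force'])"
```

```text
time_s: 8.68
ee_pos: [566.9, 175.0, 93.4]
ee_rot: [179.7, 0.3, 118.7]
force: [0.6, 0.1, 0.1]
gripper_width: 47.0
time_s: 8.93
ee_pos: [567.0, 175.0, 90.6]
ee_rot: [179.7, 0.3, 118.7]
force: [-0.0, -0.4, -0.7]
gripper_width: 46.9
[566.92759293 174.99581533  90.57418245] [ 0.36838513 -0.25857367 -0.14077949]
[566.92465735 174.98534035  90.5533838 ] [-1.1298566  -1.72873668 -1.6892693 ]
[566.93071682 174.98196294  90.55038807] [-0.27631509  0.01689297 -0.482437  ]
```

```bash
python3 -m jog '0 0 .003 0 0 0;0 0 .006 0 0 0;0 0 .008 0 0 0;0 0 .008 0 0 0'; python3 -m jog '0 0 .002 0 0 0;0 0 .003 0 0 0;0 0 .003 0 0 0'; python3 -m jog '0 0 .002 0 0 0;0 0 .003 0 0 0;0 0 .003 0 0 0'
```

```text
time_s: 9.42
ee_pos: [566.7, 174.9, 86.2]
ee_rot: [179.7, 0.3, 118.7]
force: [-0.7, -0.5, -0.4]
gripper_width: 46.9
time_s: 9.67
ee_pos: [566.7, 174.9, 84.6]
ee_rot: [179.7, 0.3, 118.7]
force: [-0.7, 1.5, -1.5]
gripper_width: 47.5
time_s: 9.92
ee_pos: [566.8, 174.9, 84.3]
ee_rot: [179.7, 0.3, 118.7]
force: [-1.9, -1.5, 7.0]
gripper_width: 47.0
```

A force of 7 N shows the ball is on the floor. I'm opening the fingers partway, which keeps them clear of the well walls, and then rising.

```bash
python3 -m jog '0 0 0 0 0 0;0 0 0 0 0 0;0 0 0 0 0 0;0 0 0 0 0 0;0 0 0 0 0 0;0 0 0 0 0 0;0 0 0 0 0 0' .6; python3 -m jog '0 0 -.02 0 0 0;0 0 -.06 0 0 0;0 0 -.12 0 0 0;0 0 -.18 0 0 0;0 0 -.24 0 0 0;0 0 -.3 0 0 0;0 0 -.34 0 0 0;0 0 -.34 0 0 0;0 0 -.34 0 0 0'
python3 - <<'E'
from to import *
c=calibration('wrist');im=snap('wrist','w3.png');snap('scene','s3.png')
for q,z in (('well_mouth',120),('ball_center',79),('handle_grip',165)):
    for r in tip_of(q,'wrist')[:2]: print(q,np.round(r['location']),round(r['confidence'],2),np.round(onz(c,r['location'],z),1))
# cleaner yaw: deck corners seen in w2-like view
hsv=cv2.cvtColor(im,cv2.COLOR_RGB2HSV);m=cv2.inRange(hsv,(22,150,150),(35,255,255))
E
python3 -c "
import cv2,numpy as np
a=cv2.imread('pics/w3.png');b=cv2.imread('pics/s3.png')[150:310,260:470]
cv2.imwrite('pics/c3.png',np.hstack([a[:,:400],cv2.resize(b,(400,305))[:, :] if 0 else cv2.copyMakeBorder(cv2.resize(b,(400,305)),0,115,0,0,0)]))"
```

```text
time_s: 10.5
ee_pos: [566.8, 174.9, 84.2]
ee_rot: [179.7, 0.3, 118.8]
force: [-0.2, 0.2, 0.8]
gripper_width: 72.9
time_s: 11.25
ee_pos: [566.1, 175.3, 256.0]
ee_rot: [179.5, 0.3, 118.8]
force: [-0.3, 0.4, 0.1]
gripper_width: 73.1
well_mouth [285. 204.] 0.57 [566.1 176.2 120. ]
ball_center [285. 194.] 0.77 [566.3 175.9  79. ]
handle_grip [213. 356.] 0.92 [573.2  13.5 165. ]
```

View pics/c3.png

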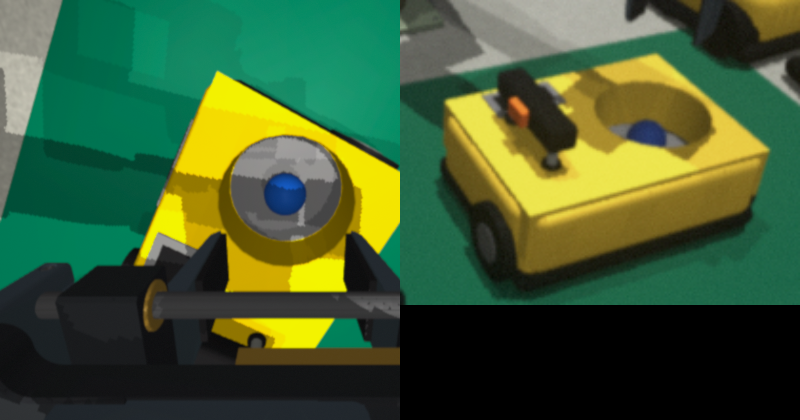

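The ball lies at (285,194) in the middle of the well floor, released. Next I move above the handle grip with the jaws across it.

```bash
python3 -m jog '-.05 -.025 0 0 0 -.07;-.1 -.05 0 0 0 -.14;-.15 -.075 0 0 0 -.21;-.2 -.1 0 0 0 -.28;-.25 -.125 0 0 0 -.35;-.29 -.143 0 0 0 -.42;-.29 -.143 0 0 0 -.49;-.29 -.143 0 0 0 -.56;-.29 -.143 0 0 0 -.63;-.29 -.143 0 0 0 -.69;-.29 -.143 0 0 0 -.69;-.29 -.143 0 0 0 -.69' 1 15
python3 - <<'E'
from to import *
c=calibration('wrist');im=snap('wrist','w4.png')
for q,z in (('handle_grip',165),('button_face',165),('well_mouth',120)):
    for r in tip_of(q,'wrist')[:2]: print(q,np.round(r['location']),round(r['confidence'],2),np.round(onz(c,r['location'],z),1))
hsv=cv2.cvtColor(im,cv2.COLOR_RGB2HSV);m=cv2.inRange(hsv,(3,150,120),(17,255,255))
n,_,st,ce=cv2.connectedComponentsWithStats(m)
for i in range(1,n):
    if st[i,4]>60: print(st[i],ce[i],onz(c,ce[i],172))
m=cv2.inRange(hsv,(22,130,90),(36,255,255)); cn=max(cv2.findContours(m,0,2)[0],key=cv2.contourArea)
ap=cv2.approxPolyDP(cn,6,True).reshape(-1,2)
for p in ap: print(p,np.round(onz(c,p,120),1))
to([573,14,168],182)
E
```

```text
time_s: 12.5
ee_pos: [571.8, 13.4, 252.3]
ee_rot: [-179.8, 0.1, -179.3]
force: [-0.7, 0.4, -0.9]
gripper_width: 91.2
handle_grip [288. 219.] 0.62 [569.7  15.  165. ]
button_face [259. 221.] 0.98 [571.6  -9.3 165. ]
well_mouth [450. 204.] 0.8 [567.7 175.1 120. ]
[257 205  12  38 400] [262.6925 223.2275] [571.38194417  -5.44836717 172.        ]
[ 11 222  41  32 803] [ 33.7633873  236.62764633] [ 585.96492508 -196.80887748  172.        ]
[559  82] [455.5 250.8 120. ]
[256  78] [455.7 -14.1 120. ]
[221  85] [461.7 -44.9 120. ]
[219 152] [520.  -49.8 120. ]
[234 291] [669.  -41.4 120. ]
[271 290] [667.2  -1.3 120. ]
[268 243] [611.9  -4.3 120. ]
[257 241] [609.9 -15.6 120. ]
[255 208] [574.4 -17.  120. ]
[267 199] [565.   -5.1 120. ]
[272  93] [ 4.677e+02 -1.000e-01  1.200e+02]
[374  94] [467.4  90.1 120. ]
[368 150] [516.3  89.5 120. ]
[311 151] [517.9  36.3 120. ]
[308 291] [667.8  38.8 120. ]
[355 292] [668.3  89.9 120. ]
[360 235] [601.8  89.5 120. ]
[367 231] [597.3  96.2 120. ]
[430 289] [663.4 170.6 120. ]
[437 264] [633.4 173.2 120. ]
[519 263] [631.  258.9 120. ]
pose [572.   13.5 252.9] [-179.8    0.2 -179.2] rows [-0.0014  0.0014  0.1698] [-0.0017  0.0022 -0.0135]
```

View pics/w4.png

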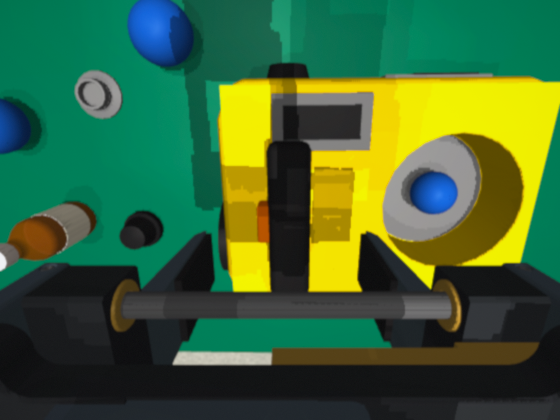

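The bar runs vertically in the image, centred at column 288 and parallel to the tool x axis, with the orange button at (263,223) on its -y side. The jaws straddle it squarely, so I go down and squeeze.

```bash
python3 -m jog '0 .001 .04 0 0 0;0 .001 .08 0 0 0;0 .001 .12 0 0 0;0 .001 .15 0 0 0;0 .001 .165 0 0 0;0 .001 .17 0 0 0;0 .001 .17 0 0 0;0 .001 .17 0 0 0'; python3 -m jog '0 0 0 0 0 0;0 0 0 0 0 0;0 0 0 0 0 0;0 0 0 0 0 0;0 0 0 0 0 0;0 0 0 0 0 0;0 0 0 0 0 0;0 0 0 0 0 0' -1 30; python3 -c "
from to import *
s=state();print(s['ee_pos'],s['force'],s['torque'])"
```

```text
time_s: 13.37
ee_pos: [572.9, 13.8, 168.8]
ee_rot: [-179.8, 0.3, -179.2]
force: [0.7, -0.4, 0.1]
gripper_width: 91.5
time_s: 14.03
ee_pos: [572.9, 13.1, 168.8]
ee_rot: [-179.7, 0.3, -179.2]
force: [0.3, -3.5, 0.5]
gripper_width: 40.7
[572.90518856  13.0566094  168.79414478] [ 0.29652824 -3.48269871  0.49608043] [-0.64688345  0.06197672  0.035181  ]
```

```bash
python3 -m jog '0 0 0 0 0 0;0 0 0 0 0 0;0 0 0 0 0 0;0 0 0 0 0 0'; python3 -c "
from to import *
s=state();print(s['ee_pos'],s['force'],s['torque'])"
```

```text
time_s: 14.37
ee_pos: [572.9, 15.0, 168.8]
ee_rot: [-179.9, 0.3, -179.1]
force: [0.8, 5.9, 0.5]
gripper_width: 35.6
[572.86589174  14.95058248 168.7586187 ] [0.81783626 5.86358932 0.51894922] [0.86451124 0.09112831 0.38904092]
```

The width is 35.6 mm, so the button is fully in. I'm pulling straight up.

```bash
python3 -m jog '0 0 -.01 0 0 0;0 0 -.025 0 0 0;0 0 -.04 0 0 0;0 0 -.06 0 0 0;0 0 -.08 0 0 0;0 0 -.1 0 0 0;0 0 -.115 0 0 0;0 0 -.12 0 0 0;0 0 -.12 0 0 0' - 35;  python3 -m jog '0 0 -.015 0 0 0;0 0 -.03 0 0 0;0 0 -.045 0 0 0;0 0 -.06 0 0 0;0 0 -.07 0 0 0;0 0 -.072 0 0 0;0 0 -.072 0 0 0'
```

```text
time_s: 15.12
ee_pos: [572.8, 15.0, 230.0]
ee_rot: [-179.9, 0.4, -179.1]
force: [2.4, 0.7, -1.8]
gripper_width: 35.5
time_s: 15.7
ee_pos: [572.8, 15.0, 266.7]
ee_rot: [-179.9, 0.4, -179.1]
force: [3.3, 0.6, -2.1]
gripper_width: 35.9
```

```bash
python3 -m jog '0 0 -.003 0 0 0;0 0 -.006 0 0 0;0 0 -.006 0 0 0'; python3 - <<'E'
from to import *
s=state();print(s['ee_pos'],s['force'],s['gripper_width'])
snap('scene','s5.png');a=cv2.imread('pics/s5.png')[120:310,250:470]
snap('side','d5.png');b=cv2.imread('pics/d5.png')[80:270,150:370]
cv2.imwrite('pics/c5.png',cv2.resize(np.hstack([a,b]),(790,341)))
for n,q in (('scene','handle_grip'),('side','handle_grip'),('scene','ball_center')): print(n,q,[(r['location'],r['confidence']) for r in tip_of(q,n)[:4]])
print(proj(calibration('scene'),[572,15,265]),proj(calibration('side'),[572,15,265]))
E
```

```text
time_s: 15.95
ee_pos: [572.8, 15.0, 268.8]
ee_rot: [-179.9, 0.4, -179.1]
force: [5.7, 0.6, -6.0]
gripper_width: 35.3
[572.79105523  14.98434281 268.76953164] [ 5.68001199  0.63223322 -6.021434  ] 35.26952982514748
scene handle_grip [([333.2, 165.7], 0.88), ([385.9, 231.7], 0.45)]
side handle_grip [([264.0, 132.0], 0.76)]
scene ball_center [([243.6, 223.1], 0.92), ([166.1, 272.3], 0.69), ([389.2, 223.6], 0.62)]
[334.62183434 164.66121761] [264.10219882 132.84977702]
```

View pics/c5.png

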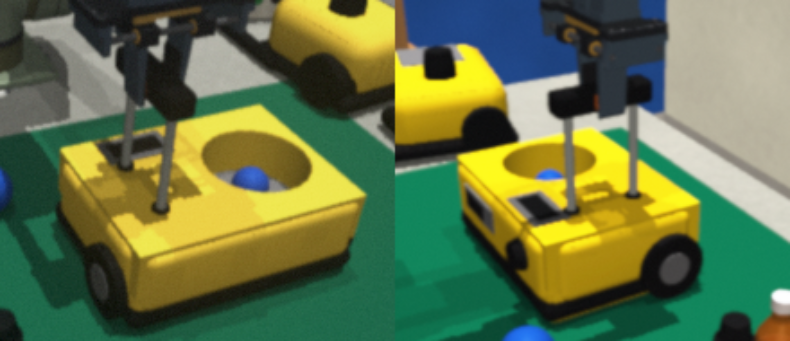

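The handle is raised on both rods and the ball is still in the well. I'll pull slightly further to confirm the end stop, then hand in.

```bash
python3 -m jog '0 0 -.003 0 0 0;0 0 -.003 0 0 0;0 0 -.003 0 0 0;0 0 -.003 0 0 0;0 0 -.003 0 0 0'; python3 -c "
from h import *
s=state();print(s['ee_pos'],s['force'],s['gripper_width'])"
```

```text
time_s: 16.62
ee_pos: [572.8, 15.0, 268.8]
ee_rot: [-179.9, 0.3, -179.1]
force: [6.3, 0.2, -8.7]
gripper_width: 35.7
[572.77532037  15.038595   268.77979166] [ 6.26562148  0.20363796 -8.68890094] 35.656323078642565
```

The tool stays at z 268.8 while the force rises, so the handle is at the solid stop, 100 mm up.

```bash
python3 -c "
from h import *
print(job_done())"
```

```text
the job is handed in; nothing more can be done
None
```

The job is handed in; no verdict was reported, but all my last checks agreed with the task. I finished at about 17 s of the 53 s allowed.

- **Ball:** I took the small blue ball from the ring stand and lowered it until about 7 N showed it was on the well floor. I released it there, and pictures from above and after the pull show it lying in the well.
- **Handle:** I squeezed the button until the fingers were 35.6 mm apart, which is fully in, and kept it in while pulling the handle up 100 mm. Pulling a little further raised the force from 6 to 9 N with no movement, so it is at the solid stop. It is held there with a grip set to 35 N.
- **Bottle, cap and screwdriver:** the arm never went near them. I did not measure their positions again at the end.

No check failed or disagreed. The only oddity was a sideways push of about 6 N on the tool at the stop.

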